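# Click the fourth blood-smear slide under the lens and hold it

## Task

On the slide viewer, first push the arrest lever all the way over, away from you, so that the clamp beam lifts off the slide tray. Then take the black knob of the ratchet lever and swing the lever, away from its home stop, exactly four clicks without running on to a fifth, so that the fourth slide stands under the lens. The lever springs back when let go, so finish while still holding its knob steady at the fourth click, with the beam still up and the other things on the desk left alone.

Things in the scene. Friction and masses are not known exactly. Their poses are not given: they have to be found in the camera images.
- unit: Slide viewer, fixed on the desk: white box 310 (x) x 420 (y) mm, flat top (deck) 50 mm high; at its far edge a white column and lens head, 128 to 240 mm high, over the slide tray, over 160 mm from the knob. Origin: centre of the underside. x to the far (column) side, y left seen from the robot, z up. Six glass slides side by side; the lens is at x 95, y 0 mm.
- pivot (a point): On the vertical turning axis of the ratchet lever, at unit x -30, y 0, 105 mm above the desk (same height as knob). Axes parallel to the unit's. At home the knob lies from here towards the robot and to the left, 35 degrees left of the unit's -x. A return spring pulls the lever home: about 4 N at the knob at home, 5 N at the fourth click, clicks apart. Let go anywhere, it flies home.
- knob (a point): On the axis of the ratchet lever's knob, 105 mm above the desk: the height to grip. The knob is an upright black cylinder, 24 mm diameter, 72 to 122 mm above the desk, spinning freely about its own axis; it stands on the end of a flat aluminium arm (18 mm wide, top at 72 mm), 110 mm from the pivot axis.
- ratchet (a joint): Lever angle, rad: 0 at the home stop (its start), growing as the knob swings to the robot's right (counter-clockwise from above); end stop 1.12. Clicks every 0.1745 rad (10 degrees), the fourth at 0.698. Slow push at the knob: just past a stop it climbs to about 8 N, eases to 1 to 2 N, and at the next stop jumps by 4 N or more within 3 degrees: that is the click.
- arrest (a joint): Angle of the arrest lever, rad: 0 leaning towards the robot (clamp beam down), 1.0 fully over, away from the robot (beam up). Starts between 0 and 0.2, stays where it is left, takes about 1 N at its tip. Turns about a level axis parallel to the unit's y, at unit x -60, y 175, 72 mm above the desk; upright at 0.5.
- arrest_tip (a point): Centre of the 26 mm black ball at the end of the arrest lever (a 10 mm rod, 80 mm from its axis) at the left of the deck; 142 mm above the desk at either end of its swing, 152 mm in the middle, moving 77 mm along the unit's x in all. It stands on a grey block 70 x 50 x 25 mm on the deck.
- beam (a joint): Angle of the clamp beam, rad: 0 lying on the tray, 0.28 fully lifted. Steel bar 170 mm long along the near edge of the tray, hinged at its left end; a link inside lifts it with the arrest lever (0.28 times that angle).
- mouse: Black computer mouse, 100 x 58 x 32 mm, loose on the desk to the right; leave it alone. Origin: centre of the underside.
- oil: Small amber glass bottle with a black cap, 40 mm diameter, 75 mm high, loose on the desk to the left; leave it alone. Origin: centre of the underside.
- slidebox: Closed grey plastic slide box, 87 x 162 x 30 mm, loose on the desk to the right; leave it alone. Origin: centre of the underside.

How it is judged:
On the way, in this order (a step that is already met when the one before it is completed fails the run):
1. the arrest lever is pushed fully over and the beam is up, the ratchet lever still at home (value of joint arrest above 0.8 rad and value of joint beam above 0.2 rad and value of joint ratchet below 0.1 rad), for 0.2 s.
2. the ratchet lever stands at its fourth click, held by the fingers (value of joint ratchet between 0.637 and 0.759 rad and contact force between the fingers and ratchet above 0.5 N), for 0.3 s.
At the end, for the whole second after the job is handed in: The ratchet lever stands still (under 0.05 rad/s) within 0.35 of a click of the fourth click (0.637 to 0.759 rad), held there by the fingers (over 0.5 N on the lever or its knob), with the arrest lever over (above 0.8 rad) and the beam up (above 0.2 rad) (all of step 2 and value of joint arrest above 0.8 rad and value of joint beam above 0.2 rad and velocity of joint ratchet between -0.05 and 0.05 rad/s); the arm keeps its last pose, push and grip.
It fails at once if the ratchet lever is advanced (by more than 0.7 of a click) while the clamp beam is down (arrest lever below 0.7 rad) (value of joint ratchet above 0.122 rad and value of joint arrest below 0.7 rad).
It fails at once if the ratchet lever runs on towards the fifth click (beyond 4.7 clicks) (value of joint ratchet above 0.82 rad).
It fails at once if the mouse is moved by more than 30 mm (distance of mouse from where it was at the start of the episode above 0.03 m).
It fails at once if the oil bottle is moved by more than 30 mm (distance of oil from where it was at the start of the episode above 0.03 m).
It fails at once if the slide box is moved by more than 30 mm (distance of slidebox from where it was at the start of the episode above 0.03 m).
It also fails if it takes over 64 s, if anything falls off the work surface, if the arm or the gripper's body presses on something with over 40 N, if the wrist force passes 120 N, or if a joint passes its speed limit or range.

## Robot

A 6-joint arm with a two-finger parallel gripper is mounted at the origin on the work surface. World frame = base frame: x ahead of the robot, y to its left, z up, the work surface at z = 0. Lengths are in m, angles in rad, forces in N, time in s.
With the tool pointing down it reaches from about 0.3 to 0.775 m from the base axis. Payload 14.6 kg.
Tool frame: the origin (TCP) lies midway between the tips of the shut fingers; the grasp point (between the pads) lies 19 mm behind it (ctrl.tcp_to_grasp is the z of the grasp point in the tool frame, in m); z points along the fingers, y is the line along which they close (so a half turn about z gives the same grasp; the last joint's range is limited). The gripper opens to 94 mm and grips with 3 to 60 N. Pads are 16 mm wide; open, the fingers measure 119 mm over their backs; the gripper's body (75 mm by 177 mm) begins 78 mm behind the grasp point.
Start: joints at [1.275, 0.3, 1.521, -0, 1.321, -0.067], TCP at [0.125, 0.536, 0.205] pointing down, gripper open.
Joint ranges: [-3.03, 3.03], [-0.79, 2.21], [0.23, 2.52], [-1.04, 4.18], [0, 3.07], [-2.55, 2.55]. Speed limits (rad/s): [2.22, 2.22, 2.57, 3.14, 3.14, 3.14].

## Interface

Orientations are given as [roll, pitch, yaw] about the fixed x, y, z axes, in that order (R = Rz(yaw) Ry(pitch) Rx(roll)).
In Python, from station import monitor, camera, ctrl gives the robot as it stands.
- The arm moves only by the tool apply_moves, never from a script. Its argument "plan" is one flat list of numbers, 4 for each row, row after row: the shift along the tool's x, y, z in mm, then the turn about the tool's z in rad. In form: [dx, dy, dz, spin, dx, dy, dz, spin, ...]. A call has 1 to 20 rows; each row shifts and turns the commanded pose from where the row before left it, along the tool's axes as they then stand; what a row does not reach is not made up. A row lasts 1/10 s, in which the tool goes at most 50 mm and 8.59 degrees, less where a joint would pass 70% of its speed; a pose out of reach is approached as far as the arm can. A call is refused whole if a number of a shift passes 50 or a number of a turn 0.15, either way. A call with a gripper value outside its range is refused whole. "hand" is the gripper command: -1 is shut, 1 is fully open, values between are in proportion, set as the call begins (left out, the last holds). The fingers move at their own pace and stop on an object; "squeeze" is the grip in N (left out, the last holds). Time passes only in rows, so rows that do not move let the fingers close. It gives the time, the measured TCP pose, the force, the opening and the grip force at its end, in the units of the state.
- monitor.get_obs(): the state, without advancing time (a new reading comes with each control period).
- camera(name): name is "scene" or "side" or "wrist"; returns a dict with "image" (480x640x3 uint8, red, green, blue), "range_z" (480x640 float32, m along the optical axis (not along the pixel's ray), 0 where there is no reading), "mtx" (3x3 intrinsics, pixels), "distortion" ([k1, k2, p1, p2, k3] as OpenCV has them; the pictures are not rectified), "rvec" (rotation vector, rad) and "tvec" (3), from world to camera coordinates, as OpenCV has them. Camera axes: x right, y down, z forward; pixel columns grow to the right and rows downward; lengths in m; the calibration is good to about 2 mm. A picture is of the moment at which its call begins.
- ctrl.hand_in(): hands the job in; it is judged then, once.
The state is a dict: "time_s": time; "qpos": joint angles; "joint_vel": joint speeds; "tau": joint torques, N m; "ee_pos": TCP position; "eef_rot": TCP orientation; "force": force on the tool from outside, world axes, zero at the start; "moment": the same for the moment, N m; "grip_width": finger opening in m; "grip_force": force on a finger pad.
Only numpy, scipy, OpenCV 4.12 (cv2) and the standard library are available. Lean on these libraries where they do the work, as an engineer would, in place of code of your own. Each camera call takes 0.05 s, during which the arm holds its last target. There are 200 camera calls.

## Working session

There is one attempt and no reset: what is moved stays moved. The work goes in short steps, Python scripts to look and compute and a tool call to move; the robot and the scene stay as the last step left them, time stands still between calls to the robot, and variables do not carry over. Pictures are saved under pics/ and viewed, at most 10 in all, crops included, and the job is handed in when it is done.

Besides the shell and the picture viewer there is one more tool, called after "Emit:" as name(argument=value, ...) on one line, values as JSON. apply_moves: Moves the arm, as the interface text tells. Its arguments: {"type":"object","properties":{"plan":{"type":"array","items":{"type":"number"}},"hand":{"type":"number"},"squeeze":{"type":"number"}},"required":["plan"]}

```bash
mkdir -p pics; cat > h.py <<'E'
import numpy as np, cv2
from station import monitor, camera, ctrl
from scipy.spatial.transform import Rotation as Ro
def snap(n,fn=None):
    c=camera(n)
    if fn: cv2.imwrite('pics/'+fn,c['image'][:,:,::-1])
    return c
def world(c):
    """per-pixel world points from depth"""
    v,u=np.mgrid[0:480,0:640]
    p=np.stack([u,v],-1).reshape(-1,1,2).astype(np.float64)
    n=cv2.undistortPoints(p,c['mtx'],c['distortion']).reshape(480,640,2)
    z=c['range_z'].astype(float)
    P=np.dstack([n[...,0]*z,n[...,1]*z,z])
    R=cv2.Rodrigues(np.array(c['rvec'],float))[0]
    W=(P-np.array(c['tvec'],float).reshape(3))@R
    W[z<=0]=np.nan
    return W
E
python3 - <<'E'
from h import *
a=snap('scene','a.png');b=snap('side','b.png')
for c in(a,b):
    R=cv2.Rodrigues(np.array(c['rvec'],float))[0];print(-R.T@np.array(c['tvec']).ravel(), R[2])
np.savez('ab.npz',a=a['image'],wa=world(a),b=b['image'],wb=world(b))
s=monitor.get_obs();print(s['ee_pos'],s['eef_rot'],s['grip_width'],s['force'],s['time_s'])
E
```

```text
[1.10880215 0.73406315 0.87773267] [-0.47755332 -0.62437303 -0.61814331]
[ 0.43552207 -1.22298904  0.90188201] [ 0.08692712  0.83871903 -0.53758168]
[0.12466199 0.53543686 0.20491398] [-3.14049796e+00 -5.95207153e-05  2.91280097e+00] 0.09422805865504617 [-0.09362834  0.7049646   0.29486302] 0.1
```

View pics/a.png

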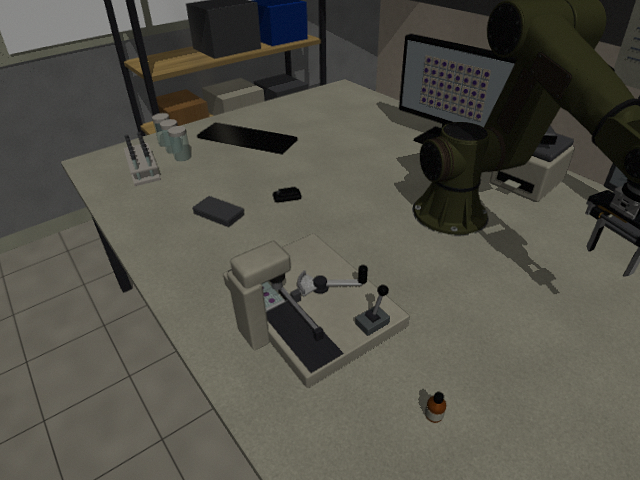

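View pics/b.png

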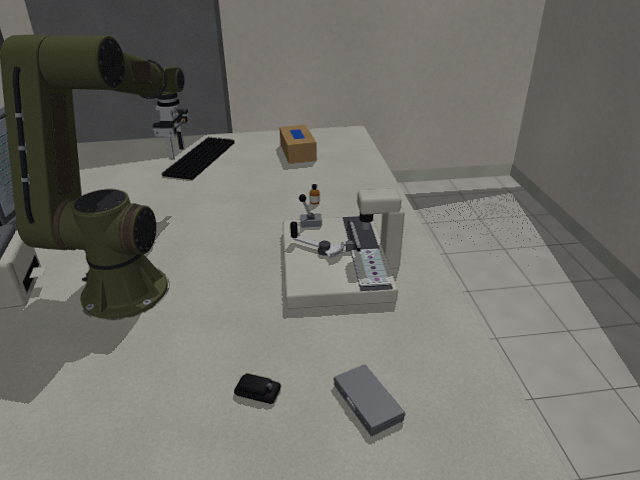

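The scene view shows the knob at about (363,272), the arrest ball at (383,290) and the bottle at (436,407). In the side view the knob is at (294,229) and the ball at (303,198). Next I'll measure them by depth and get the unit's yaw from the deck.

```bash
python3 - <<'E'
from h import *
d=np.load('ab.npz')
def blob(k,u,v,r,zlo,zhi):
    I=d[k].astype(int);W=d['w'+k]
    m=np.zeros((480,640),bool);m[v-r:v+r,u-r:u+r]=1
    m&=(I.max(2)<60)&(W[...,2]>zlo)&(W[...,2]<zhi)
    P=W[m];print(k,m.sum(),np.median(P,0).round(4),P.min(0).round(3),P.max(0).round(3), np.argwhere(m).mean(0)[::-1])
blob('a',363,272,14,.08,.13);blob('b',294,229,14,.08,.13)
blob('a',383,290,10,.125,.17);blob('b',303,198,10,.125,.17)
pts=[]
for k in 'ab':
    W=d['w'+k];I=d[k]
    m=(abs(W[...,2]-.05)<.006)&(W[...,0]>.25)&(W[...,0]<1)&(abs(W[...,1])<.5)
    n,l,s,_=cv2.connectedComponentsWithStats(m.astype(np.uint8))
    i=1+s[1:,4].argmax();pts.append(W[l==i]);print(k,s[i],np.median(W[l==i][:,2]))
for P in pts+[np.vstack(pts)]:
    r=cv2.minAreaRect(P[:,:2].astype(np.float32)*1000);print(r)
P=np.vstack(pts)
np.save('deck.npy',P)
E
```

```text
a 142 [0.5215 0.1255 0.1088] [0.507 0.11  0.08 ] [0.53  0.132 0.126] [362.21830986 273.11267606]
b 82 [0.5144 0.11   0.1052] [0.505 0.099 0.081] [0.524 0.124 0.124] [293.63414634 228.63414634]
a 108 [0.5614 0.2338 0.1541] [0.542 0.222 0.125] [0.568 0.243 0.164] [382.12037037 290.60185185]
b 41 [0.553  0.2213 0.1532] [0.543 0.207 0.138] [0.562 0.236 0.161] [302.14634146 197.70731707]
a [ 236  279  173  100 7085] 0.05125765688857878
b [ 283  216  118   83 5713] 0.04965783984051952
((659.896484375, 140.56256103515625), (244.55613708496094, 355.8164367675781), 87.00393676757812)
((653.5349731445312, 47.77691650390625), (424.81964111328125, 351.85601806640625), 87.77420043945312)
((655.73193359375, 48.660125732421875), (427.78289794921875, 354.8927307128906), 87.5893325805664)
```

Emit:
apply_moves(plan=[-36.3,-18.1,0,0,-36.3,-18.1,0,0,-36.3,-18.1,0,0,-36.3,-18.1,0,0,-36.3,-18.1,0,0,-36.3,-18.1,0,0,-36.3,-18.1,0,0,-36.3,-18.1,0,0,-36.3,-18.1,0,0,-36.3,-18.1,0,0,-36.3,-18.1,0,0,-36.3,-18.1,0,0,0,0,0,0,0,0,0,0,0,0,0,0], hand=-1, squeeze=20)

```text
time_s: 1.6
ee_pos: [0.499, 0.2259, 0.2053]
eef_rot: [-3.141, -0.0, 2.913]
force: [0.3, -0.4, -1.2]
grip_width: 0.0006
grip_force: 0.0
```

Emit:
apply_moves(plan=[0,0,20,0,0,0,20,0,0,0,20,0,0,0,15,0,0,0,0,0,0,0,0,0])

```text
time_s: 2.2
ee_pos: [0.4994, 0.226, 0.1311]
eef_rot: [3.141, 0.0, 2.914]
force: [0.5, -0.7, 0.4]
grip_width: 0.0001
grip_force: 0.0
```

```bash
python3 - <<'E'
from h import *
a=snap('scene');b=snap('side')
im=np.hstack([cv2.resize(a['image'][220:340,300:440],(400,343)),cv2.resize(b['image'][150:270,240:380],(400,343))])
cv2.imwrite('pics/c.png',im[:,:,::-1]);print(monitor.get_obs()['force'])
E
```

```text
[-0.28654291  0.07530413 -0.03926456]
```

View pics/c.png

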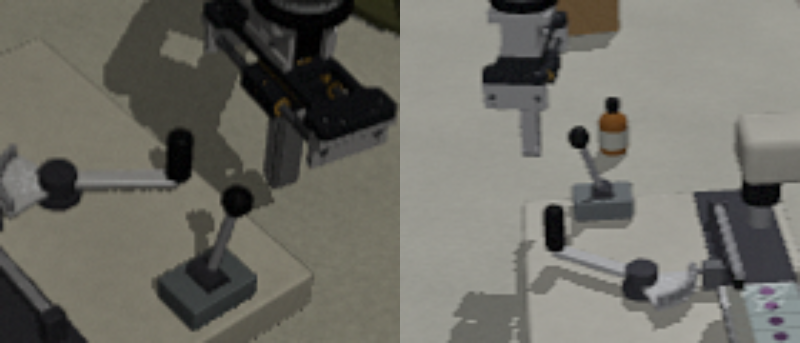

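The shut fingers stand just on the robot's side of the ball and are in line with it (crop left: ball (237,200), finger (280,160)). Pushing now.

Emit:
apply_moves(plan=[-9.7,2.3,0,0,-9.7,2.3,0,0,-9.7,2.3,0,0,-9.7,2.3,0,0,-9.7,2.3,0,0,-9.7,2.3,0,0,-9.7,2.3,0,0,-9.7,2.3,0,0,0,0,0,0])

```text
time_s: 3.2
ee_pos: [0.5805, 0.2254, 0.13]
eef_rot: [-3.141, 0.0, 2.912]
force: [0.5, -0.2, 0.1]
grip_width: 0.0006
grip_force: 0.0
```

Emit:
apply_moves(plan=[-4.9,1.1,0,0,-4.9,1.1,0,0,0,0,0,0])

```text
time_s: 3.5
ee_pos: [0.5899, 0.2255, 0.1304]
eef_rot: [3.142, 0.0, 2.913]
force: [0.9, 0.3, -0.4]
grip_width: 0.0008
grip_force: 0.0
```

Emit:
apply_moves(plan=[-3.9,0.9,0,0,-3.9,0.9,0,0,0,0,0,0])

```text
time_s: 3.8
ee_pos: [0.5954, 0.2257, 0.1303]
eef_rot: [-3.139, -0.006, 2.913]
force: [-19.9, -2.1, 8.2]
grip_width: 0.0004
grip_force: 9.8
```

```bash
python3 - <<'E'
from h import *
a=snap('scene');b=snap('side')
im=np.hstack([cv2.resize(a['image'][220:340,300:440],(400,343)),cv2.resize(b['image'][150:270,240:380],(400,343))])
cv2.imwrite('pics/d.png',im[:,:,::-1]);print(monitor.get_obs()['force'])
E
```

```text
[-20.17975848  -2.01802035   7.85834391]
```

View pics/d.png

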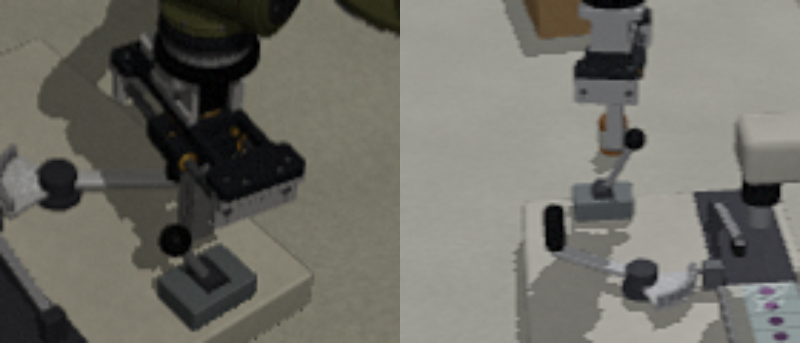

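The lever is against its stop (20 N), the ball is over and the beam has visibly tilted up. I'll back off, rise and go above the knob.

Emit:
apply_moves(plan=[12.2,-2.8,0,0,12.2,-2.8,0,0,0,0,-25,0,0,0,-25,0,0,0,-25,0,7.6,-29.2,0,0,7.6,-29.2,0,0,7.6,-29.2,0,0,7.6,-29.2,0,0,0,0,0,0,0,0,0,0,0,0,0,0], hand=1)

```text
time_s: 5.1
ee_pos: [0.5169, 0.1193, 0.2056]
eef_rot: [3.141, 0.001, 2.913]
force: [-0.0, -0.5, -0.4]
grip_width: 0.0924
grip_force: 0.0
```

```bash
python3 - <<'E'
from h import *
w=snap('wrist','e.png');W=world(w)
m=(w['image'].max(2)<60)&(abs(W[...,2]-.122)<.006)&(np.hypot(W[...,0]-.516,W[...,1]-.119)<.03)
print(m.sum(),W[m].mean(0),np.argwhere(m).mean(0)[::-1],W[m].min(0),W[m].max(0))
print(monitor.get_obs()['ee_pos'])
a=snap('scene');W=world(a);m=(a['image'].max(2)<60)&(W[...,2]>.125)&(W[...,2]<.17)&(np.hypot(W[...,0]-.615,W[...,1]-.226)<.04)
print('ball',m.sum(),np.median(W[m],0))
E
```

```text
782 [0.51516248 0.11957941 0.12045659] [319.93350384 243.46419437] [0.5044211  0.10835145 0.11601774] [0.52727082 0.13063881 0.12320217]
[0.51677701 0.1194249  0.20540938]
ball 97 [0.62328524 0.23179227 0.15020354]
```

View pics/e.png

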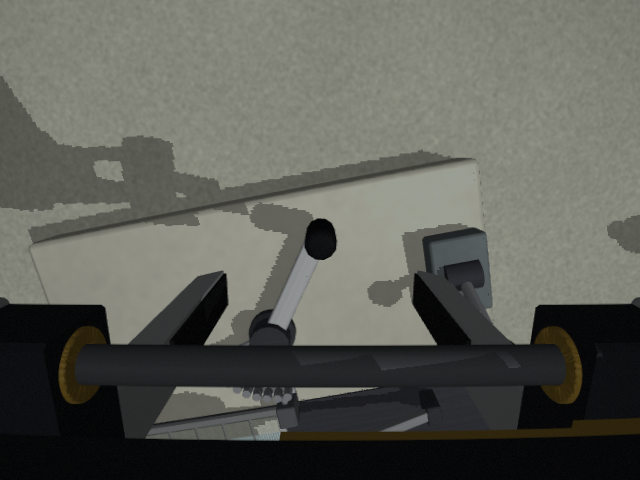

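The knob top is at (320,240) in the wrist view, midway between the pads, within 2 mm of my estimate. I'll descend, and measure the deck's front edge for the yaw.

```bash
python3 - <<'E'
from h import *
w=snap('wrist');W=world(w)
E=[]
for u in range(60,460,4):
    z=W[130:300,u,2]; i=np.where(z>.045)[0]
    if len(i): E.append(W[130+i[0],u])
E=np.array(E);l=cv2.fitLine(E[:,:2].astype(np.float32),cv2.DIST_HUBER,0,.01,.01).ravel();print(l,np.degrees(np.arctan2(l[1],l[0])))
h=(w['image'].max(2)<75)&(W[...,2]>.06)&(W[...,2]<.115)&(np.hypot(W[...,0]-.604,W[...,1]-.05)<.03)
print(h.sum(),W[h].mean(0),W[h].min(0),W[h].max(0),np.percentile(W[h][:,2],[10,50,90]))
E
```

```text
[0.04103148 0.99915785 0.48024437 0.06934238] 87.64841
845 [0.59525643 0.05538596 0.07668958] [0.58599423 0.02501875 0.06022194] [0.61001996 0.07490728 0.08186011] [0.0675253  0.07893127 0.08012891]
```

Emit:
apply_moves(plan=[1.6,0,20,0,0,0,30,0,0,0,30,0,0,0,25,0,0,0,14,0,0,0,0,0,0,0,0,0])

```text
time_s: 5.95
ee_pos: [0.5153, 0.1194, 0.0873]
eef_rot: [3.141, 0.001, 2.913]
force: [0.3, 0.5, 0.8]
grip_width: 0.0941
grip_force: 0.0
```

Emit:
apply_moves(plan=[0,0,0,0,0,0,0,0,0,0,0,0,0,0,0,0,0,0,0,0,0,0,0,0,0,0,0,0], hand=-1, squeeze=30)

```text
time_s: 6.65
ee_pos: [0.5148, 0.1191, 0.0864]
eef_rot: [-3.142, -0.0, 2.913]
force: [0.8, -0.7, -1.0]
grip_width: 0.0416
grip_force: 0.0
```

Emit:
apply_moves(plan=[0,0,0,0,0,0,0,0,0,0,0,0,0,0,0,0,0,0,0,0])

```text
time_s: 7.15
ee_pos: [0.5149, 0.1194, 0.0865]
eef_rot: [3.141, 0.0, 2.913]
force: [1.1, 4.3, -0.1]
grip_width: 0.0231
grip_force: 30.0
```

```bash
python3 - <<'E'
import numpy as np
# tool-frame waypoints along the arc, 0..40deg in 2.5deg steps (mm), tool yaw 2.913
s=2.913;X=np.array([np.cos(s),np.sin(s)]);Y=np.array([np.sin(s),-np.cos(s)])
f=np.radians(37.35-np.arange(0,42.6,2.5));p=110*np.c_[-np.cos(f),np.sin(f)]
d=np.diff(p,axis=0);print(np.c_[np.arange(2.5,42.6,2.5),d@X,d@Y].round(1).tolist());print((p-p[0]).round(1)[[4,8,12,16]])
E
```

```text
[[2.5, 1.9, -4.4], [5.0, 1.7, -4.5], [7.5, 1.5, -4.6], [10.0, 1.3, -4.6], [12.5, 1.1, -4.7], [15.0, 0.9, -4.7], [17.5, 0.7, -4.8], [20.0, 0.5, -4.8], [22.5, 0.3, -4.8], [25.0, 0.0, -4.8], [27.5, -0.2, -4.8], [30.0, -0.4, -4.8], [32.5, -0.6, -4.8], [35.0, -0.8, -4.7], [37.5, -1.0, -4.7], [40.0, -1.2, -4.6], [42.5, -1.4, -4.6]]
[[-10.3 -16.2]
 [-17.6 -33.9]
 [-21.7 -52.7]
 [-22.4 -71.8]]
```

Emit:
apply_moves(plan=[1.9,-4.4,0,0,1.7,-4.5,0,0,1.5,-4.6,0,0,1.3,-4.6,0,0,1.1,-4.7,0,0,0,0,0,0,0,0,0,0])

```text
time_s: 7.85
ee_pos: [0.5024, 0.0985, 0.0865]
eef_rot: [-3.141, 0.0, 2.913]
force: [1.3, 3.7, 0.1]
grip_width: 0.023
grip_force: 30.0
```

Emit:
apply_moves(plan=[0.9,-4.7,0,0,0.7,-4.8,0,0,0.5,-4.8,0,0,0.3,-4.8,0,0,0,-4.8,0,0,0,0,0,0,0,0,0,0])

```text
time_s: 8.55
ee_pos: [0.4948, 0.0758, 0.0865]
eef_rot: [-3.141, 0.0, 2.913]
force: [3.4, 2.9, -2.4]
grip_width: 0.0237
grip_force: 30.0
```

Emit:
apply_moves(plan=[-0.2,-4.8,0,0,-0.4,-4.8,0,0,-0.6,-4.8,0,0,-0.8,-4.7,0,0,0,0,0,0,0,0,0,0])

```text
time_s: 9.15
ee_pos: [0.4925, 0.0568, 0.0865]
eef_rot: [3.142, 0.001, 2.913]
force: [4.2, 2.4, -3.4]
grip_width: 0.0234
grip_force: 30.0
```

Emit:
apply_moves(plan=[-0.7,-3.4,0,0,0,0,0,0,0,0,0,0])

```text
time_s: 9.45
ee_pos: [0.4924, 0.0533, 0.0865]
eef_rot: [-3.142, 0.001, 2.913]
force: [5.4, 1.3, -2.7]
grip_width: 0.0232
grip_force: 30.0
```

Emit:
apply_moves(plan=[-0.4,-1.9,0,0,0,0,0,0,0,0,0,0])

```text
time_s: 9.75
ee_pos: [0.4924, 0.0514, 0.0865]
eef_rot: [3.141, 0.001, 2.913]
force: [5.9, 0.6, -2.7]
grip_width: 0.0236
grip_force: 30.0
```

Emit:
apply_moves(plan=[-0.4,-1.9,0,0,0,0,0,0,0,0,0,0])

```text
time_s: 10.05
ee_pos: [0.4925, 0.0495, 0.0865]
eef_rot: [3.141, 0.001, 2.913]
force: [5.4, 0.6, -3.2]
grip_width: 0.0234
grip_force: 30.0
```

Emit:
apply_moves(plan=[-0.2,-1.0,0,0,0,0,0,0,0,0,0,0])

```text
time_s: 10.35
ee_pos: [0.4925, 0.0487, 0.0865]
eef_rot: [3.141, 0.001, 2.913]
force: [6.2, 3.4, -3.4]
grip_width: 0.0234
grip_force: 30.0
```

Emit:
apply_moves(plan=[-0.2,-1.0,0,0,0,0,0,0,0,0,0,0])

```text
time_s: 10.65
ee_pos: [0.4925, 0.0479, 0.0865]
eef_rot: [3.141, 0.001, 2.913]
force: [7.0, 5.6, -3.9]
grip_width: 0.0232
grip_force: 30.0
```

Emit:
apply_moves(plan=[-0.2,-1.0,0,0,0,0,0,0,0,0,0,0])

```text
time_s: 10.95
ee_pos: [0.4926, 0.0473, 0.0866]
eef_rot: [3.14, 0.001, 2.913]
force: [6.5, 9.5, -4.2]
grip_width: 0.0236
grip_force: 30.0
```

The click shows as force jumping from 0.6 to 9.5 N at about 40°. I'll ease back about 1 mm to stay off the next hump, check the arrest ball once more, and hand in.

Emit:
apply_moves(plan=[0.2,1.2,0,0,0,0,0,0,0,0,0,0,0,0,0,0,0,0,0,0])

```text
time_s: 11.45
ee_pos: [0.4925, 0.048, 0.0865]
eef_rot: [3.141, 0.001, 2.913]
force: [7.5, 5.2, -3.3]
grip_width: 0.0237
grip_force: 30.0
```

```bash
python3 - <<'E'
from h import *
s=monitor.get_obs();p=s['ee_pos'];print(p,s['force'],s['grip_force'])
a=37.35-np.degrees(np.arctan2(p[1]-.0527,.6024-p[0]));print('angle',a)
a_=snap('scene');W=world(a_);m=(a_['image'].max(2)<60)&(W[...,2]>.135)&(W[...,2]<.165)&(np.hypot(W[...,0]-.615,W[...,1]-.226)<.025)
b=np.median(W[m],0);print('ball',m.sum(),b)
if 38<a<42.5 and b[0]>.61: print(ctrl.hand_in())
E
```

```text
[0.49252626 0.04804637 0.08654222] [ 7.4589783   5.15710513 -3.32424813] 29.99417973216623
angle 39.775273339225215
ball 94 [0.62338583 0.23211662 0.14971013]
the job is handed in; nothing more can be done
None
```

The job is handed in: the arrest lever is fully over with the clamp beam up, and the fingers hold the ratchet knob still at the fourth click (about 39.8° by arm position; the click was felt in the force), though the system did not report a pass or fail.

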